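# Hold a pan bracket in the corner of the jig

## Task

Get the pan-handle bracket ready for drilling: first swing the jig's raised stop arm down until it rests in its catch, then pick up the bracket and set it flat on the jig bed, upright lug on top. Press it into the corner so that one short end bears flush on the back fence and one long side bears flush on the stop arm at the same time, and finish with the bracket still in the gripper, pushing firmly against both. Leave the sanding block and the rivet tin where they are.

Things in the scene. Friction and masses are not known exactly. Their poses are not given: they have to be found in the camera images.
- jig: Corner jig, fixed to the table: a plywood bed 210 (x) x 190 (y) x 15 mm, top of the bed 15 mm above the table. Origin: centre of its underside. Its x axis points toward the back fence (away from the robot), its y axis toward the stop arm (to the robot's left), z up; it stands turned by up to 0.3 rad. Bed and fence faces are smooth (friction about 0.25).
- jig_corner (a point): The inner corner of the jig, at bed height: where the face of the back fence (the plane through this point across the jig's x axis) and the inner face of the shut stop arm (the plane through it across the jig's y axis) meet. Axes as the jig. The working space lies toward -x and -y of it.
- back_fence: Fixed aluminium back fence, 20 (x) x 135 (y) x 24 mm high, standing on the jig's bed. Origin: centre of its underside; axes as the jig; its working face is 10 mm toward -x of the origin.
- stop_hinge (a point): Hinge of the stop arm, an aluminium bar 16 mm wide (jig y), 18 mm high, reaching 196 mm from this point, which lies mid-bar on the hinge axis, 12 mm above the bed, 85 mm toward -x and 60 mm toward +y of the jig's centre. x axis: along the bar to its tip. Shut, the bar lies along the jig's x, 3 to 21 mm above the bed, its tip in the catch: the slot at the left end of the back fence.
- stop_push (a point): Point on the upper side of the stop arm's bar, in the middle of its width, 85 mm from the hinge along the bar; shut, it is 36 mm above the table.
- stop_arm (a joint): Angle of the stop arm about its level hinge: 0 = shut, lying in its catch; grows as the tip rises (starts 0.55 to 1.0 rad raised, leaning away from the robot). It stays where it is left; about 2 N down on the bar moves it.
- bracket: Aluminium pan-handle bracket, loose, about 0.3 kg: a flat foot plate 90 (x) x 60 (y) x 10 mm with an upright lug on its middle, 56 (x) x 16 (y) mm, its top 52 mm above the underside. It stands on its foot plate on the table. The same either way round (half turn). Origin: centre of its underside, x along the long side, z up.
- bracket_center (a point): Centre of the bracket, 26 mm above its underside, within the lug; axes as the bracket. The lug can be gripped across its 16 mm thickness (along y).
- sanding_center (a point): Centre of a brown cork sanding block, 56 x 96 x 31 mm, loose on the table: a bystander.
- rivet_center (a point): Centre of a flat round tin of rivets, 66 mm across, 25 mm high, loose on the table: a bystander.

How it is judged (in metres and radians):
On the way, in this order (a step that is already met when the one before it is completed fails the run):
1. the stop arm is swung shut into its catch (value of joint stop_arm below 0.04 rad), for 0.2 s.
2. the bracket, flat on the bed, presses on the back fence and the stop arm at once (z of bracket_center in the frame of jig between 0.036 and 0.044 m and angle between bracket_center's own z axis and vertical below 0.05 rad and angle between the x axis of bracket_center and the x axis of jig, either way round below 0.05 rad and contact force between bracket and back_fence above 1 N and contact force between bracket and stop_arm above 1 N), for 0.2 s.
At the end, for the whole second after the job is handed in: Stop arm shut (within 0.04 rad); bracket flat on the bed (height within 4 mm, tilt under 0.05 rad), its long side square to the back fence within 0.05 rad, pressing on the back fence and on the stop arm's bar with over 1 N each, at rest and still held by the fingers (all of step 2 and value of joint stop_arm below 0.04 rad and contact force between the fingers and bracket above 2 N and linear speed of bracket below 0.01 m/s); the arm keeps its last pose, push and grip.
It fails at once if the sanding block is moved more than 30 mm (distance of sanding_center from where it was at the start of the episode above 0.03 m).
It fails at once if the rivet tin is moved more than 30 mm (distance of rivet_center from where it was at the start of the episode above 0.03 m).
It also fails if it takes over 58 s, if anything falls off the work surface, if the arm or the gripper's body presses on something with over 40 N, if the wrist force passes 120 N, or if a joint passes its speed limit or range.

## Robot

A 6-joint arm with a two-finger parallel gripper is mounted at the origin on a cart in front of the work surface, level with it; the furniture and walls round the work are solid. World frame = base frame: x ahead of the robot, y to its left, z up, the work surface at z = 0. Lengths are in m, angles in degrees, forces in N, time in s.
With the tool pointing down it reaches from about 0.35 to 0.875 m from the base axis. Payload 4.2 kg.
Tool frame: the origin (TCP) lies at the very end of the fingers, on their centre line; the grasp point (between the pads) lies 19 mm behind it; z points along the fingers, y is the line along which they close (so a half turn about z gives the same grasp; the last joint's range is limited). The gripper opens to 87 mm and grips with 3 to 60 N. Pads are 19 mm wide; open, the fingers measure 117 mm over their backs; the gripper's body (75 mm by 190 mm) begins 51 mm behind the grasp point.
Start: joints at [-57.949, 22.042, 0.453, 0, -68.411, -14.817], TCP at [0.185, -0.597, 0.223] pointing down, gripper open.
Joint ranges: [-179.83, 179.83], [-69.29, 118.12], [-61.27, 80.66], [-181.25, 117.63], [-171.15, -9.14], [-177.46, 177.46]. Speed limits (degrees/s): [159.86, 159.86, 180, 180, 180, 180].

## Interface

Orientations are given as a 3x3 rotation matrix whose columns are the frame's x, y, z axes.
In Python, from plant import ctrl, capture, recognise gives the robot as it stands.
- The arm moves only by the tool carry_out, never from a script. Its argument "commands" is a list of rows, each a list of 6 numbers: the shift along the tool's x, y, z in units of 25 mm (1.0 is 25 mm), then the turn, a rotation vector about the tool's x, y, z in units of 5 degrees (1.0 is 5 degrees). A call has 1 to 20 rows; each row shifts and turns the commanded pose from where the row before left it, along the tool's axes as they then stand; what a row does not reach is not made up. A row lasts 1/10 s, in which the tool goes at most 50 mm and 8.59 degrees, less where a joint would pass 70% of its speed; a pose out of reach is approached as far as the arm can. A call is refused whole if a number of a shift passes 1 or a number of a turn 1, either way. A call with a gripper value outside its range is refused whole. "fingers" is the opening, from 0 (shut) to 1 (fully open), set as the call begins (left out, the last holds). The fingers move at their own pace and stop on an object; "squeeze" is the grip in N (left out, the last holds). Time passes only in rows, so rows that do not move let the fingers close. It gives the time, the measured TCP pose, the force, the opening and the grip force at its end, in the units of the state.
- ctrl.observe(): the state, without advancing time (a new reading comes with each control period).
- capture(name): name is "side" or "top" or "wrist"; returns a dict with "img" (384x512x3 uint8, blue, green, red), "K" (3x3 intrinsics, pixels), "D" ([k1, k2, p1, p2, k3] as OpenCV has them; the pictures are not rectified), "rvec" (rotation vector, rad) and "tvec" (3), from world to camera coordinates, as OpenCV has them; the wrist camera has in their place "tool_from_camera" (4x4, takes a point from camera to tool coordinates, whose origin is the TCP and whose axes are the flange's). Camera axes: x right, y down, z forward; pixel columns grow to the right and rows downward; lengths in m; the calibration is good to about 2 mm. A picture is of the moment at which its call begins: read the wrist's pose just before it. There is no depth.
- ctrl.sign_off(): hands the job in; it is judged then, once.
Trained networks look in the newest picture that a camera, given by its name, has taken for a name from the list of things; names that differ only in an ending like _2 or _b are one class to them, and where a whole thing is asked for, a point or a joint stands for the part that bears it (a point fixed in the world has none). Each returns a list of dicts, best first, with "confidence" (0 to 1); they miss things now and then, are a little off and sometimes report something else, mostly with a low value. They report only what shows in the picture. A call takes as long as a camera call.
- recognise(camera, thing): "location" ([x, y, z] in m, in the coordinates of the camera as it stood for that picture, good to about 4 mm: the middle of the surface that is visible of it).
The state is a dict: "clock": time; "joints": joint angles; "joint_velocities": joint speeds; "tau": joint torques, N m; "position": TCP position; "orientation": TCP orientation; "ft_force": force on the tool from outside, world axes, zero at the start; "torque": the same for the moment, N m; "gripper_width": finger opening in m; "grip_force": force on a finger pad.
Only numpy, scipy, OpenCV 4.12 (cv2) and the standard library are available. Lean on these libraries where they do the work, as an engineer would, in place of code of your own. Each camera call takes 0.05 s, during which the arm holds its last target. There are 200 camera calls.

## Working session

There is one attempt and no reset: what is moved stays moved. The work goes in short steps, Python scripts to look and compute and a tool call to move; the robot and the scene stay as the last step left them, time stands still between calls to the robot, and variables do not carry over. Pictures are saved under pics/ and viewed, at most 10 in all, crops included, and the job is handed in when it is done.

Besides the shell and the picture viewer there is one more tool, called after "Emit:" as name(argument=value, ...) on one line, values as JSON. carry_out: Moves the arm, as the interface text tells. Its arguments: {"type":"object","properties":{"commands":{"type":"array"},"fingers":{"type":"number"},"squeeze":{"type":"number"}},"required":["commands"]}

```bash
mkdir -p pics
cat > h.py <<'E'
import numpy as np, cv2
from plant import ctrl, capture, recognise
def cam(name):
    s=ctrl.observe(); c=capture(name)
    if name=="wrist":
        T=np.eye(4);T[:3,:3]=np.array(s["orientation"]);T[:3,3]=s["position"]
        W=T@np.array(c["tool_from_camera"])
    else:
        R=cv2.Rodrigues(np.array(c["rvec"],float))[0];W=np.eye(4);W[:3,:3]=R.T;W[:3,3]=-R.T@np.array(c["tvec"],float).ravel()
    c["W"]=W;return c
def ray(c,uv,z):
    p=cv2.undistortPoints(np.array(uv,float).reshape(-1,1,2),np.array(c["K"]),np.array(c["D"],float)).reshape(-1,2)
    d=np.c_[p,np.ones(len(p))]@c["W"][:3,:3].T;o=c["W"][:3,3]
    return o+d*((z-o[2])/d[:,2])[:,None]
def proj(c,P):
    M=np.linalg.inv(c["W"]);return cv2.projectPoints(np.array(P,float).reshape(-1,1,3),cv2.Rodrigues(M[:3,:3])[0],M[:3,3],np.array(c["K"]),np.array(c["D"],float))[0].reshape(-1,2)
def find(c,name,t):
    return [(np.round(c["W"][:3,:3]@np.array(r["location"])+c["W"][:3,3],4).tolist(),round(r["confidence"],2)) for r in recognise(name,t)[:2]]
E
python3 - <<'E'
from h import *
for n in ("top","side"):
    c=cam(n);cv2.imwrite(f"pics/{n}0.png",c["img"]);print(n,c["W"][:3,3].round(3))
    for t in ("jig","back_fence","stop_arm","stop_push","stop_hinge","bracket","bracket_center","sanding_center","rivet_center"): print(t,find(c,n,t))
s=ctrl.observe();print(s)
E
```

```text
top [0.361 0.057 0.981]
jig [([0.4984, 0.0624, 0.0178], 0.65)]
back_fence [([0.59, 0.0584, 0.0405], 0.73)]
stop_arm [([0.4833, 0.1231, 0.1053], 0.85)]
stop_push [([0.4864, 0.1231, 0.1072], 0.78)]
stop_hinge [([0.4814, 0.1215, 0.1071], 0.61), ([0.4344, -0.2355, 0.0266], 0.37)]
bracket [([0.61, -0.2651, 0.0096], 0.94)]
bracket_center [([0.6112, -0.2683, 0.0141], 0.77), ([0.5869, 0.056, 0.0376], 0.33)]
sanding_center [([0.4892, 0.3411, 0.028], 0.84), ([0.6095, -0.267, 0.0111], 0.62)]
rivet_center [([0.4329, -0.2329, 0.025], 0.7)]
side [-0.039  1.105  0.696]
jig [([0.4968, 0.1195, 0.0137], 0.64)]
back_fence [([0.5834, 0.0704, 0.0354], 0.7)]
stop_arm [([0.4867, 0.1308, 0.106], 0.67)]
stop_push [([0.4817, 0.1301, 0.1044], 0.57)]
stop_hinge [([0.4798, 0.1319, 0.1078], 0.7)]
bracket [([0.6076, -0.2556, 0.0087], 0.84)]
bracket_center [([0.6101, -0.2548, 0.0048], 0.73)]
sanding_center [([0.482, 0.3561, 0.0297], 0.59)]
rivet_center [([0.4342, -0.2179, 0.0231], 0.49)]
{'clock': 1.0, 'joints': array([-5.79494193e+01,  2.20398707e+01,  4.51039858e-01,  4.14901913e-04,
       -6.84116436e+01, -1.48178447e+01]), 'joint_velocities': array([ 6.66477103e-05,  1.75508184e-02, -1.10561738e-02, -7.26234650e-02,
        1.66197426e-02, -7.24561874e-03]), 'tau': array([-4.97828787e-04, -3.90476310e+01,  1.87624866e+01,  4.22440454e+00,
        1.55393360e-02, -2.01114773e-05]), 'position': array([ 0.18517781, -0.59689906,  0.22255937]), 'orientation': array([[-9.55108464e-01, -2.96256346e-01, -1.01012279e-05],
       [-2.96256346e-01,  9.55108464e-01,  3.44503545e-06],
       [ 8.62715464e-06,  6.28293538e-06, -1.00000000e+00]]), 'ft_force': array([0.14558806, 0.2236473 , 0.35573329]), 'torque': array([ 0.03447487, -0.02526719, -0.01573391]), 'grip_force': 0.0, 'gripper_width': 0.08727468293059698}
```

Run:
```python
import cv2
i=cv2.imread("pics/top0.png");cv2.imwrite("pics/top0b.png",cv2.resize(i,(800,600),interpolation=cv2.INTER_CUBIC))
```

```text
(no output)
```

View pics/top0b.png

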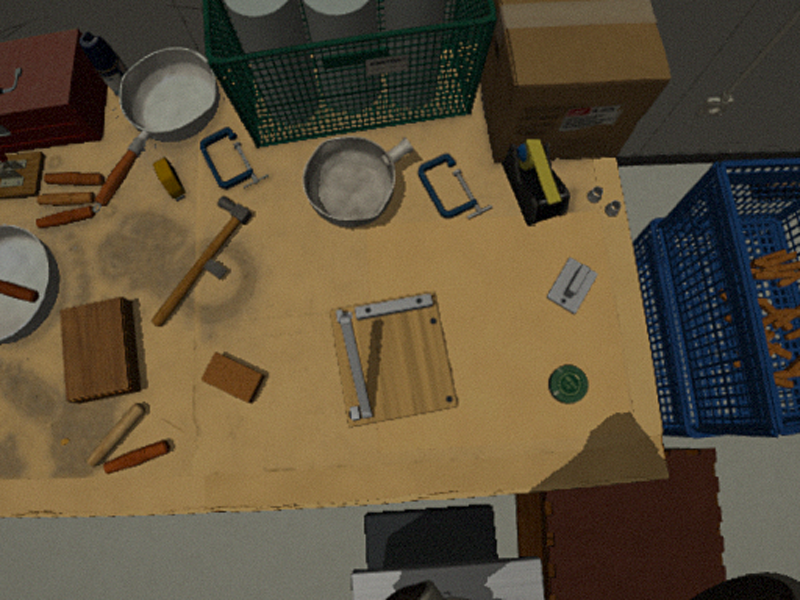

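View pics/side0.png

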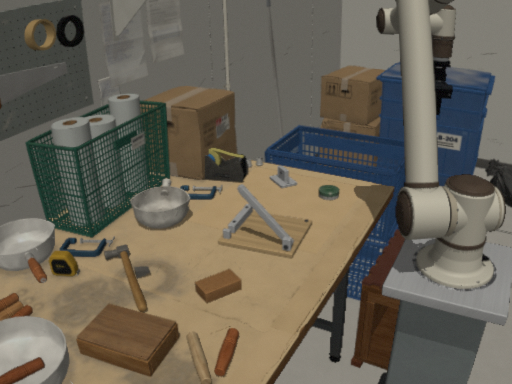

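The top picture (at 800x600) shows the jig bed corners near (331,309), (436,293), (458,405) and (349,427), with the raised arm from (356,412) to (345,315). The bracket's plate corners are near (568,258), (596,271), (575,312) and (547,297), and the tin is at (568,384). The side picture agrees.

```bash
cat >> h.py <<'E'
from scipy.optimize import least_squares
def fit_rect(c,uv,L,z,x0):  # uv corners in order (+,+),(+,-),(-,-),(-,+)
    B=np.array([[1,1],[1,-1],[-1,-1],[-1,1]])*np.array(L)/2
    def f(p):
        cs,sn=np.cos(p[2]),np.sin(p[2]);w=B@np.array([[cs,sn],[-sn,cs]])+p[:2]
        return (proj(c,np.c_[w,np.full(4,z)])-uv).ravel()
    r=least_squares(f,x0);return r.x,r.fun.round(1)
E
python3 - <<'E'
from h import *
c=cam("top")
def px(l): return (np.array(l,float)+.5)/1.5625-.5
j=px([(331,309),(436,293),(458,405),(349,427)])
p,r=fit_rect(c,j,(.21,.19),.015,[.5,.06,.15]);print("jig",p,r)
b=px([(568,258),(596,271),(575,312),(547,297)])
print("br corners",ray(c,b,.01)[:,:2])
p2,r2=fit_rect(c,b,(.09,.06),.01,[.61,-.267,-.4]);print("br",p2,np.degrees(p2[2]),r2)
R=lambda a:np.array([[np.cos(a),-np.sin(a)],[np.sin(a),np.cos(a)]])
h=p[:2]+R(p[2])@[-.085,.06];print("hinge",h)
for q in (.55,.7,.8,.9,1.0):
    d=R(p[2])@[1,0]
    T=np.r_[h+d*.196*np.cos(q),.027+.196*np.sin(q)];print(q,T,proj(c,T)*1.5625)
    P=np.r_[h+d*(.085*np.cos(q)-.009*np.sin(q)),.027+.085*np.sin(q)+.009*np.cos(q)];print("  push",P)
E
```

```text
jig [0.50388672 0.06376148 0.10639751] [-0.2 -0.1 -0.3 -1.5  0.4  1.5  0.  -0. ]
br corners [[ 0.66496814 -0.2689425 ]
 [ 0.63670107 -0.31773964]
 [ 0.56279202 -0.26736204]
 [ 0.59399    -0.21995039]]
br [ 0.61468386 -0.26851526 -0.58850865] -33.71906156998201 [-0.3 -1.2  0.3  0.4  0.5  0.7 -0.5  0.1]
hinge [0.41299558 0.11439546]
0.55 [0.57914548 0.1321404  0.1294467 ] [[345.348834   301.90263087]]
  push [0.4803728  0.1215914  0.07910114]
0.7 [0.56205693 0.13031533 0.15326667] [[345.49896468 308.89122258]]
  push [0.47187436 0.12068376 0.08864208]
0.8 [0.54877789 0.12889712 0.16760179] [[345.90192409 315.25076585]]
  push [0.46546107 0.11999881 0.09424563]
0.9 [0.53414216 0.12733401 0.18053207] [[346.55982898 322.9695642 ]]
  push [0.45852356 0.11925788 0.09917728]
1.0 [0.51829598 0.12564163 0.19192831] [[347.47917379 332.0147357 ]]
  push [0.45113115 0.11846837 0.10338775]
```

Emit:
carry_out(commands=[[0, 0, 0, 0, 0, 0.75], [0, 0, 0, 0, 0, 0.75], [0, 0, 0, 0, 0, 0.7], [-0.6, 1, 0, 0, 0, 0], [-0.6, 1, 0, 0, 0, 0], [-0.6, 1, 0, 0, 0, 0], [-0.6, 1, 0, 0, 0, 0], [-0.6, 1, 0, 0, 0, 0], [-0.6, 1, 0, 0, 0, 0], [-0.6, 1, 0, 0, 0, 0], [-0.6, 1, 0, 0, 0, 0], [-0.6, 1, 0, 0, 0, 0], [-0.6, 1, 0, 0, 0, 0], [-0.6, 1, 0, 0, 0, 0], [-0.6, 1, 0, 0, 0, 0], [-0.6, 1, 0, 0, 0, 0], [-0.6, 1, 0, 0, 0, 0], [0, 0, 0, 0, 0, 0], [0, 0, 0, 0, 0, 0], [0, 0, 0, 0, 0, 0]], fingers=0)

```text
clock: 3.05
position: [0.3558, -0.2265, 0.2226]
orientation: [[-0.994, -0.108, 0.0], [-0.108, 0.994, -0.0], [-0.0, -0.0, -1.0]]
ft_force: [-0.2, 0.7, -0.5]
gripper_width: 0.0002
grip_force: 0.0
```

Run:
```python
from h import *
c=cam("wrist");cv2.imwrite("pics/w1.png",c["img"]);np.savez("w1.npz",W=c["W"],K=c["K"],D=c["D"]);print(c["W"].round(3))
print(find(c,"wrist","bracket_center"),find(c,"wrist","jig"))
```

```text
[[-0.108  0.963  0.247  0.288]
 [ 0.994  0.105  0.027 -0.234]
 [ 0.     0.249 -0.969  0.385]
 [ 0.     0.     0.     1.   ]]
[] [([0.481, 0.0362, 0.0163], 0.62)]
```

View pics/w1.png

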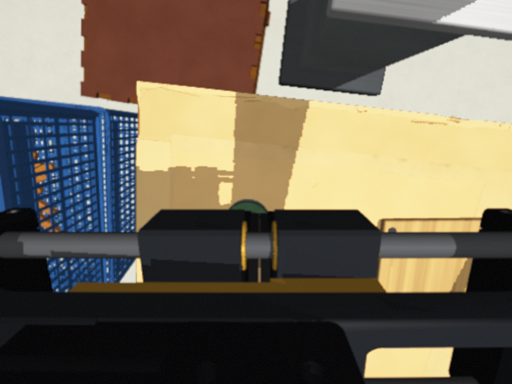

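The wrist picture is mostly blocked by the gripper. It shows the table's front edge, the tin behind the fingers at (248,208), and the jig bed at the right, at (430,250). I'll carry on to the stop arm.

Emit:
carry_out(commands=[[-0.61, 0.95, 0, 0, 0, 0], [-0.61, 0.95, 0, 0, 0, 0], [-0.61, 0.95, 0, 0, 0, 0], [-0.61, 0.95, 0, 0, 0, 0], [-0.61, 0.95, 0, 0, 0, 0], [-0.61, 0.95, 0, 0, 0, 0], [-0.61, 0.95, 0, 0, 0, 0], [-0.61, 0.95, 0, 0, 0, 0], [-0.61, 0.95, 0, 0, 0, 0], [-0.61, 0.95, 0, 0, 0, 0], [-0.61, 0.95, 0, 0, 0, 0], [-0.61, 0.95, 0, 0, 0, 0], [-0.61, 0.95, 0, 0, 0, 0], [-0.61, 0.95, 0, 0, 0, 0], [0, 0, 0.5, 0, 0, 0], [0, 0, 0.5, 0, 0, 0], [0, 0, 0, 0, 0, 0]])

```text
clock: 4.9
position: [0.5302, 0.126, 0.1948]
orientation: [[-0.994, -0.107, -0.006], [-0.107, 0.994, -0.002], [0.006, -0.002, -1.0]]
ft_force: [-0.3, -0.2, -0.8]
gripper_width: 0.0006
grip_force: 0.0
```

Run:
```python
from h import *
c=cam("wrist");cv2.imwrite("pics/w2.png",c["img"])
t=cam("side");cv2.imwrite("pics/s2.png",cv2.resize(t["img"][130:290,170:370],(800,640))[:600])
```

```text
(no output)
```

View pics/s2.png

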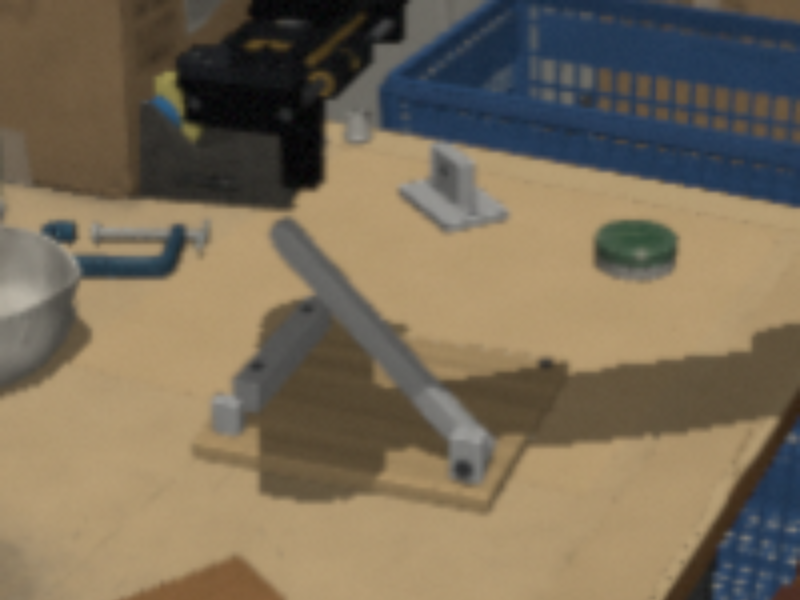

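The side crop shows the closed fingers at (303,180), just above and beside the bar's tip at (285,230). I'll press straight down.

Emit:
carry_out(commands=[[0, 0, 0.4, 0, 0, 0], [0, 0, 0.4, 0, 0, 0], [0, 0, 0.4, 0, 0, 0], [0, 0, 0.4, 0, 0, 0], [0, 0, 0.4, 0, 0, 0], [0, 0, 0.4, 0, 0, 0], [0, 0, 0.4, 0, 0, 0], [0, 0, 0.4, 0, 0, 0], [0, 0, 0.4, 0, 0, 0], [0, 0, 0.4, 0, 0, 0], [0, 0, 0.4, 0, 0, 0]])

```text
clock: 6.1
position: [0.5322, 0.1276, 0.0867]
orientation: [[-0.994, -0.109, 0.0], [-0.109, 0.994, 0.0], [-0.0, 0.0, -1.0]]
ft_force: [0.5, 0.3, -0.3]
gripper_width: 0.0002
grip_force: 0.2
```

Emit:
carry_out(commands=[[0, 0, 0.3, 0, 0, 0], [0, 0, 0.3, 0, 0, 0], [0, 0, 0.3, 0, 0, 0], [0, 0, 0.3, 0, 0, 0], [0, 0, 0.2, 0, 0, 0], [0, 0, 0.2, 0, 0, 0], [0, 0, 0.1, 0, 0, 0], [0, 0, 0, 0, 0, 0]])

```text
clock: 6.9
position: [0.5318, 0.1274, 0.0447]
orientation: [[-0.994, -0.108, -0.001], [-0.108, 0.994, -0.0], [0.001, -0.0, -1.0]]
ft_force: [-0.6, -0.4, 0.1]
gripper_width: 0.0006
grip_force: 0.0
```

Run:
```python
from h import *
t=cam("side");cv2.imwrite("pics/s3.png",cv2.resize(t["img"][130:290,170:370],(800,640))[:600])
print(find(t,"side","stop_arm"))
```

```text
[([0.5075, 0.1344, 0.039], 0.57)]
```

View pics/s3.png

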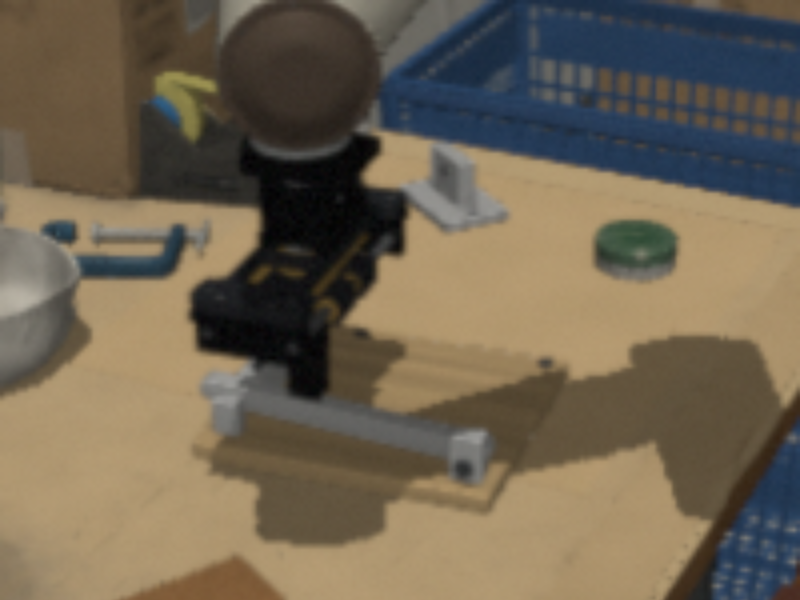

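The bar, from (470,450) to (215,385), is nearly shut under the fingertip at (308,385). I'll press the last few millimetres.

Emit:
carry_out(commands=[[0, 0, 0.12, 0, 0, 0], [0, 0, 0.12, 0, 0, 0], [0, 0, 0.12, 0, 0, 0], [0, 0, 0.06, 0, 0, 0], [0, 0, 0, 0, 0, 0], [0, 0, 0, 0, 0, 0], [0, 0, 0, 0, 0, 0]])

```text
clock: 7.7
position: [0.5323, 0.1276, 0.0362]
orientation: [[-0.994, -0.109, 0.001], [-0.109, 0.994, -0.0], [-0.001, -0.0, -1.0]]
ft_force: [-3.4, -0.0, 11.4]
gripper_width: 0.0003
grip_force: 5.7
```

Contact force is 11 N at 36 mm height, so the stop arm is shut. I'll rise, open the fingers and photograph the jig, then move over the bracket.

Emit:
carry_out(commands=[[0, 0, -0.5, 0, 0, 0], [0, 0, -1, 0, 0, 0], [0, 0, -1, 0, 0, 0], [0, 0, -1, 0, 0, 0], [0, 0, -1, 0, 0, 0], [0, 0, -1, 0, 0, 0], [0, 0, -1, 0, 0, 0], [0, 0, -1, 0, 0, 0], [0, -1, 0, 0, 0, 0], [-0.6, -1, 0, 0, 0, 0], [-0.6, -1, 0, 0, 0, 0], [0, 0, 0, 0, 0, 0], [0, 0, 0, 0, 0, 0]], fingers=1)

```text
clock: 9.0
position: [0.5698, 0.0558, 0.2218]
orientation: [[-0.994, -0.107, -0.001], [-0.107, 0.994, 0.0], [0.001, 0.0, -1.0]]
ft_force: [0.4, -0.3, -0.4]
gripper_width: 0.0859
grip_force: 0.0
```

Run:
```python
from h import *
c=cam("wrist");np.savez("w4.npz",W=c["W"],K=c["K"],D=c["D"]);cv2.imwrite("pics/w4.png",c["img"])
print(find(c,"wrist","jig"),find(c,"wrist","stop_arm"))
```

```text
[([0.5009, 0.0657, 0.0159], 0.74)] [([0.4933, 0.1271, 0.0383], 0.81)]
```

Emit:
carry_out(commands=[[0, -1, 0, 0, 0, 0], [0, -1, 0, 0, 0, 0], [0, -1, 0, 0, 0, 0], [0, -1, 0, 0, 0, 0], [0, -1, 0, 0, 0, 0], [0, -1, 0, 0, 0, 0], [0, -1, 0, 0, 0, 0], [0, -1, 0, 0, 0, 0], [-0.7, -1, 0, 0, 0, 0], [-0.7, -1, 0, 0, 0, 0], [-0.7, -1, 0, 0, 0, 0], [0, -1, 0, 0, 0, 0], [0, -1, 0, 0, 0, 0], [0, 0, 0, 0, 0, 0], [0, 0, 0, 0, 0, 0]])

```text
clock: 10.65
position: [0.6574, -0.2606, 0.2217]
orientation: [[-0.994, -0.109, -0.001], [-0.109, 0.994, 0.0], [0.001, 0.0, -1.0]]
ft_force: [-0.9, 0.2, -0.0]
gripper_width: 0.0868
grip_force: 0.0
```

Run:
```python
from h import *
c=cam("wrist");np.savez("w5.npz",W=c["W"],K=c["K"],D=c["D"]);cv2.imwrite("pics/w5.png",c["img"])
print(find(c,"wrist","bracket"),find(c,"wrist","bracket_center"),ctrl.observe()["joints"].round(1))
a=cv2.imread("pics/w4.png");cv2.imwrite("pics/w45.png",np.hstack([cv2.resize(a,(800,600))[:300].copy()]*1) if 0 else np.vstack([cv2.resize(a,(800,600))[:300],cv2.resize(c["img"],(800,600))[:300]]))
```

```text
[([0.6171, -0.2691, 0.0121], 0.92)] [([0.6121, -0.2678, 0.0106], 0.9)] [ -8.5  30.2  13.7  -0.  -73.5 -75.2]
```

View pics/w45.png

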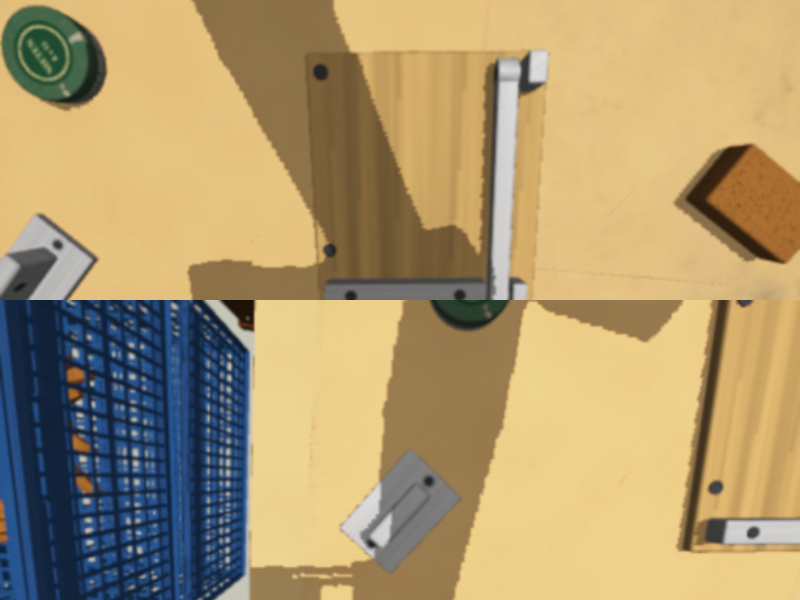

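The wrist crops are sharp. The jig bed's front edge runs from (307,53) to (547,52), the fence's top front edge from (328,281) to (487,279), and the bar's inner edge from (498,80) to (489,299). In the second crop, the bracket plate corners are at (409,149), (461,199), (391,272) and (340,226) once the 300-row offset is removed.

Run:
```python
from h import *
def px(l): return (np.array(l,float)+.5)/1.5625-.5
c4=np.load("w4.npz");c5=np.load("w5.npz")
b=ray(c5,px([(409,149),(461,199),(391,272),(340,226)]),.01)[:,:2]
l=ray(c5,px([(420,184),(431,196),(374,249),(362,236)]),.052)[:,:2]
print("plate",b.round(4),b.mean(0),[np.linalg.norm(b[i]-b[i-1]).round(4) for i in range(4)],"lug",l.mean(0))
x=(b[3]+b[2]-b[0]-b[1]);print("yaw",np.degrees(np.arctan2(x[1],x[0])),"lug yaw",np.degrees(np.arctan2(*((l[3]+l[2]-l[0]-l[1])[::-1]))))
f=ray(c4,px([(328,281),(487,279)]),.039)[:,:2];a=ray(c4,px([(498,80),(489,299)]),.036)[:,:2];e=ray(c4,px([(307,53),(547,52)]),.015)[:,:2]
lf=ray(c4,px([(307,53),(329,290)]),.015)[:,:2]
print("fence",f,"yaw",np.degrees(np.arctan2(-(f[1]-f[0])[0],(f[1]-f[0])[1])))
print("bar",a,"yaw",np.degrees(np.arctan2((a[1]-a[0])[1],(a[1]-a[0])[0])))
print("front",e,np.linalg.norm(e[1]-e[0]),"yaw",np.degrees(np.arctan2(-(e[1]-e[0])[0],(e[1]-e[0])[1])))
print("rightside yaw",np.degrees(np.arctan2((lf[1]-lf[0])[1],(lf[1]-lf[0])[0])))
```

```text
plate [[ 0.5625 -0.2669]
 [ 0.5978 -0.2186]
 [ 0.6671 -0.2712]
 [ 0.6317 -0.319 ]] [ 0.61480259 -0.26892609] [np.float64(0.0866), np.float64(0.0599), np.float64(0.087), np.float64(0.0594)] lug [ 0.61531017 -0.27112994]
yaw -37.08675669127619 lug yaw -41.816114191526445
fence [[ 0.58655336 -0.00524323]
 [ 0.57089141  0.12418589]] yaw 6.899699195089268
bar [[0.42111404 0.10977698]
 [0.58824915 0.12915027]] yaw 6.611871651167866
front [[ 0.41308454 -0.03691953]
 [ 0.39223358  0.14812677]] 0.18621733557056594 yaw 6.428954170903164
rightside yaw 8.889927920846453
```

Emit:
carry_out(commands=[[0.86, -0.08, 0, 0, 0, 0], [0.86, -0.09, 0, 0, 0, 0], [0, 0, 0, 0, 0, 0.85], [0, 0, 0, 0, 0, 0.85], [0, 0, 0, 0, 0, 0.85], [0, 0, 0, 0, 0, 0.85], [0, 0, 0, 0, 0, 0.85], [0, 0, 0, 0, 0, 0.85], [0, 0, 0.5, 0, 0, 0.85], [0, 0, 0.5, 0, 0, 0.85], [0, 0, 1, 0, 0, 0.85], [0, 0, 1, 0, 0, 0.85], [0, 0, 1, 0, 0, 0], [0, 0, 1, 0, 0, 0], [0, 0, 1, 0, 0, 0], [0, 0, 0, 0, 0, 0], [0, 0, 0, 0, 0, 0]])

```text
clock: 12.5
position: [0.6156, -0.2695, 0.0727]
orientation: [[-0.807, 0.59, 0.0], [0.59, 0.807, -0.001], [-0.0, -0.0, -1.0]]
ft_force: [0.8, -0.5, 0.4]
gripper_width: 0.0871
grip_force: 0.0
```

Run:
```python
from h import *
c=cam("wrist");cv2.imwrite("pics/w6.png",c["img"])
print(find(c,"wrist","bracket"),find(c,"wrist","bracket_center"),ctrl.observe()["joints"].round(1))
```

```text
[([0.6052, -0.2637, 0.0131], 0.64)] [([0.6034, -0.2566, 0.0115], 0.84)] [  -9.9   33.7   -2.7    0.   -53.4 -116.3]
```

View pics/w6.png

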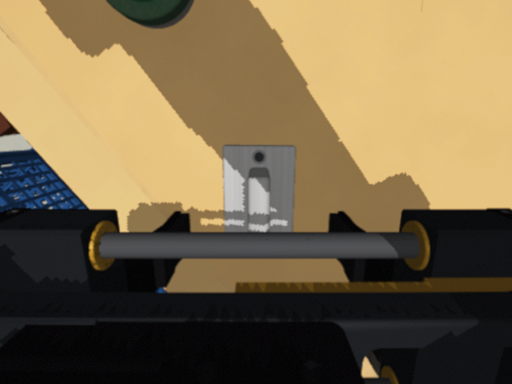

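The plate, columns 223 to 296, is square to the gripper and centred between the fingers at column 259. I'll descend and grip.

Emit:
carry_out(commands=[[0, 0, 0.8, 0, 0, 0], [0, 0, 0.8, 0, 0, 0], [0, 0, 0.6, 0, 0, 0], [0, 0, 0, 0, 0, 0], [0, 0, 0, 0, 0, 0]])

```text
clock: 13.15
position: [0.6158, -0.2703, 0.0178]
orientation: [[-0.807, 0.591, 0.001], [0.591, 0.807, -0.001], [-0.001, 0.0, -1.0]]
ft_force: [0.0, -0.5, 0.1]
gripper_width: 0.087
grip_force: 0.0
```

Emit:
carry_out(commands=[[0, 0, 0, 0, 0, 0], [0, 0, 0, 0, 0, 0], [0, 0, 0, 0, 0, 0], [0, 0, 0, 0, 0, 0], [0, 0, 0, 0, 0, 0], [0, 0, 0, 0, 0, 0], [0, 0, 0, 0, 0, 0], [0, 0, 0, 0, 0, 0]], fingers=0, squeeze=45)

```text
clock: 13.95
position: [0.6152, -0.27, 0.017]
orientation: [[-0.806, 0.592, -0.0], [0.592, 0.806, 0.0], [0.0, -0.0, -1.0]]
ft_force: [0.4, 0.8, -0.3]
gripper_width: 0.0311
grip_force: 0.0
```

Emit:
carry_out(commands=[[0, 0, 0, 0, 0, 0], [0, 0, 0, 0, 0, 0], [0, 0, 0, 0, 0, 0], [0, 0, 0, 0, 0, 0], [0, 0, 0, 0, 0, 0]])

```text
clock: 14.45
position: [0.6153, -0.27, 0.017]
orientation: [[-0.806, 0.592, 0.0], [0.592, 0.806, 0.0], [0.0, 0.0, -1.0]]
ft_force: [-0.6, 0.7, 0.9]
gripper_width: 0.0157
grip_force: 45.0
```

Emit:
carry_out(commands=[[0, 0, -0.5, 0, 0, 0], [0, 0, -1, 0, 0, 0], [0, 0, -1, 0, 0, 0], [0, 0, -1, 0, 0, 0], [0, 0, -0.5, 0, 0, -0.78], [0, 0, 0, 0, 0, -0.78], [0, 0, 0, 0, 0, -0.78], [0, 0, 0, 0, 0, -0.78], [0, 0, 0, 0, 0, -0.78], [0, 0, 0, 0, 0, -0.78], [0, 0, 0, 0, 0, -0.78], [0, 0, 0, 0, 0, -0.78], [0, 0, 0, 0, 0, -0.78], [0, 0, 0, 0, 0, -0.78], [0, 0, 0, 0, 0, -0.78], [0, 0, 0, 0, 0, 0], [0, 0, 0, 0, 0, 0]])

```text
clock: 16.15
position: [0.615, -0.27, 0.1173]
orientation: [[-0.993, -0.114, -0.0], [-0.114, 0.993, 0.0], [0.0, 0.0, -1.0]]
ft_force: [-1.4, 0.3, -1.9]
gripper_width: 0.0158
grip_force: 45.0
```

Emit:
carry_out(commands=[[0.47, 0.5, 0, 0, 0, 0], [0.47, 0.98, 0, 0, 0, 0], [0.47, 0.98, 0, 0, 0, 0], [0.47, 0.98, 0, 0, 0, 0], [0.47, 0.98, 0, 0, 0, 0], [0, 0.98, 0, 0, 0, 0], [0, 0.98, 0, 0, 0, 0], [0, 0.98, 0, 0, 0, 0], [0, 0.98, 0, 0, 0, 0], [0, 0.98, 0, 0, 0, 0], [0, 0.98, 0, 0, 0, 0], [0, 0.98, 0, 0, 0, 0], [0, 0.98, 0, 0, 0, 0], [0, 0.98, 0, 0, 0, 0], [0, 0.98, 0, 0, 0, 0], [0, 0, 0, 0, 0, 0], [0, 0, 0, 0, 0, 0]])

```text
clock: 17.85
position: [0.5157, 0.0766, 0.1173]
orientation: [[-0.993, -0.116, 0.0], [-0.116, 0.993, 0.0], [-0.0, -0.0, -1.0]]
ft_force: [0.0, -0.6, -2.1]
gripper_width: 0.0158
grip_force: 45.0
```

Run:
```python
from h import *
c=cam("wrist");cv2.imwrite("pics/w7.png",c["img"]);np.savez("w7.npz",W=c["W"],K=c["K"],D=c["D"])
t=cam("top");np.savez("t7.npz",W=t["W"],K=t["K"],D=t["D"]);print(find(t,"top","bracket"))
s=ctrl.observe();print(s["position"],s["joints"].round(1))
```

```text
[([0.4807, 0.0718, 0.1105], 0.6)]
[0.51575039 0.07560112 0.11710882] [  26.2   18.1  -22.4    0.   -49.5 -109.6]
```

View pics/w7.png

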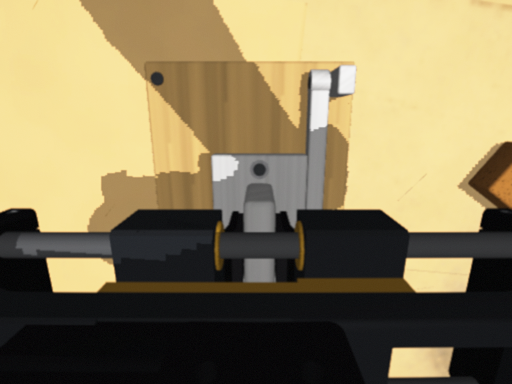

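The held bracket's near edge, row 154 and columns 210 to 307, is parallel to the jig's front edge, and the bar is to its right. I'll lower it.

Emit:
carry_out(commands=[[0, 0, 0.6, 0, 0, 0], [0, 0, 0.8, 0, 0, 0], [0, 0, 0.8, 0, 0, 0], [0, 0, 0.6, 0, 0, 0], [0, 0, 0.4, 0, 0, 0], [0, 0, 0.1, 0, 0, 0], [0, 0, 0, 0, 0, 0], [0, 0, 0, 0, 0, 0]])

```text
clock: 18.8
position: [0.5165, 0.0764, 0.0353]
orientation: [[-0.993, -0.115, 0.002], [-0.115, 0.993, 0.001], [-0.002, 0.0, -1.0]]
ft_force: [-0.3, 0.3, -1.6]
gripper_width: 0.0159
grip_force: 45.0
```

Emit:
carry_out(commands=[[0, 0, 0.06, 0, 0, 0], [0, 0, 0.04, 0, 0, 0], [0, 0, 0, 0, 0, 0], [0, 0, 0, 0, 0, 0]])

```text
clock: 19.2
position: [0.5158, 0.0763, 0.0322]
orientation: [[-0.993, -0.116, 0.0], [-0.116, 0.993, 0.0], [-0.0, 0.0, -1.0]]
ft_force: [1.2, 0.7, -1.9]
gripper_width: 0.0157
grip_force: 45.0
```

Emit:
carry_out(commands=[[-0.2, 0, 0.02, 0, 0, 0], [-0.15, 0, 0, 0, 0, 0], [-0.1, 0, 0, 0, 0, 0], [0, 0, 0, 0, 0, 0], [0, 0, 0, 0, 0, 0]])

```text
clock: 19.7
position: [0.528, 0.0778, 0.032]
orientation: [[-0.993, -0.116, 0.002], [-0.116, 0.993, 0.0], [-0.002, 0.0, -1.0]]
ft_force: [1.2, -0.8, 1.6]
gripper_width: 0.0158
grip_force: 45.0
```

Emit:
carry_out(commands=[[-0.05, 0, 0, 0, 0, 0], [-0.05, 0, 0, 0, 0, 0], [0, 0, 0, 0, 0, 0], [0, 0, 0, 0, 0, 0]])

```text
clock: 20.1
position: [0.5293, 0.0778, 0.0319]
orientation: [[-0.993, -0.116, -0.0], [-0.116, 0.993, -0.0], [0.0, -0.0, -1.0]]
ft_force: [-1.7, 0.3, 5.4]
gripper_width: 0.0154
grip_force: 45.0
```

Emit:
carry_out(commands=[[-0.06, 0, 0, 0, 0, 0], [0, 0, 0, 0, 0, 0], [0, 0, 0, 0, 0, 0]])

```text
clock: 20.4
position: [0.5308, 0.078, 0.0319]
orientation: [[-0.993, -0.116, -0.0], [-0.116, 0.993, -0.0], [0.0, -0.0, -1.0]]
ft_force: [-1.9, 1.1, 4.6]
gripper_width: 0.0155
grip_force: 45.0
```

Emit:
carry_out(commands=[[-0.06, 0, 0, 0, 0, 0], [0, 0, 0, 0, 0, 0], [0, 0, 0, 0, 0, 0]])

```text
clock: 20.7
position: [0.5323, 0.0781, 0.032]
orientation: [[-0.993, -0.116, -0.0], [-0.116, 0.993, -0.0], [0.0, -0.0, -1.0]]
ft_force: [-1.2, -0.4, 5.5]
gripper_width: 0.0157
grip_force: 45.0
```

Emit:
carry_out(commands=[[-0.06, 0, 0, 0, 0, 0], [0, 0, 0, 0, 0, 0], [0, 0, 0, 0, 0, 0]])

```text
clock: 21.0
position: [0.5337, 0.0783, 0.0319]
orientation: [[-0.993, -0.116, -0.0], [-0.116, 0.993, -0.0], [0.0, -0.0, -1.0]]
ft_force: [-0.9, -0.7, 5.6]
gripper_width: 0.0158
grip_force: 45.0
```

Emit:
carry_out(commands=[[-0.06, 0, 0, 0, 0, 0], [0, 0, 0, 0, 0, 0], [0, 0, 0, 0, 0, 0]])

```text
clock: 21.3
position: [0.5344, 0.0783, 0.0319]
orientation: [[-0.993, -0.116, -0.002], [-0.116, 0.993, -0.001], [0.002, -0.001, -1.0]]
ft_force: [-3.7, 0.4, 6.9]
gripper_width: 0.0157
grip_force: 45.0
```

Emit:
carry_out(commands=[[-0.06, 0, 0, 0, 0, 0], [0, 0, 0, 0, 0, 0], [0, 0, 0, 0, 0, 0]])

```text
clock: 21.6
position: [0.5344, 0.0782, 0.0319]
orientation: [[-0.993, -0.116, -0.005], [-0.116, 0.993, -0.001], [0.005, -0.001, -1.0]]
ft_force: [-7.8, 1.2, 10.0]
gripper_width: 0.0161
grip_force: 45.0
```

Emit:
carry_out(commands=[[-0.06, 0, 0, 0, 0, 0], [0, 0, 0, 0, 0, 0], [0, 0, 0, 0, 0, 0]])

```text
clock: 21.9
position: [0.5344, 0.0782, 0.0319]
orientation: [[-0.993, -0.115, -0.008], [-0.115, 0.993, -0.002], [0.008, -0.001, -1.0]]
ft_force: [-11.2, 1.3, 13.1]
gripper_width: 0.0154
grip_force: 45.0
```

The bracket bears on the fence with about 11 N. Next I'll slide it toward the stop arm.

Emit:
carry_out(commands=[[0, 0.1, 0, 0, 0, 0], [0, 0.1, 0, 0, 0, 0], [0, 0.1, 0, 0, 0, 0], [0, 0.1, 0, 0, 0, 0], [0, 0, 0, 0, 0, 0], [0, 0, 0, 0, 0, 0]])

```text
clock: 22.5
position: [0.5334, 0.0861, 0.032]
orientation: [[-0.993, -0.115, -0.008], [-0.115, 0.993, -0.004], [0.009, -0.003, -1.0]]
ft_force: [-8.2, -5.2, 12.8]
gripper_width: 0.0157
grip_force: 45.0
```

Emit:
carry_out(commands=[[0, 0.06, 0, 0, 0, 0], [0, 0, 0, 0, 0, 0], [0, 0, 0, 0, 0, 0]])

```text
clock: 22.8
position: [0.5333, 0.0874, 0.032]
orientation: [[-0.993, -0.114, -0.008], [-0.114, 0.993, -0.005], [0.009, -0.004, -1.0]]
ft_force: [-8.4, -6.1, 13.8]
gripper_width: 0.0156
grip_force: 45.0
```

Emit:
carry_out(commands=[[0, 0.06, 0, 0, 0, 0], [0, 0, 0, 0, 0, 0], [0, 0, 0, 0, 0, 0]])

```text
clock: 23.1
position: [0.5331, 0.0889, 0.032]
orientation: [[-0.993, -0.115, -0.008], [-0.114, 0.993, -0.005], [0.009, -0.004, -1.0]]
ft_force: [-7.8, -7.7, 14.0]
gripper_width: 0.0156
grip_force: 45.0
```

Emit:
carry_out(commands=[[0, 0.06, 0, 0, 0, 0], [0, 0, 0, 0, 0, 0], [0, 0, 0, 0, 0, 0]])

```text
clock: 23.4
position: [0.5329, 0.0904, 0.032]
orientation: [[-0.993, -0.114, -0.008], [-0.114, 0.993, -0.005], [0.009, -0.004, -1.0]]
ft_force: [-7.0, -7.6, 13.4]
gripper_width: 0.0157
grip_force: 45.0
```

Emit:
carry_out(commands=[[0, 0.06, 0, 0, 0, 0], [0, 0, 0, 0, 0, 0], [0, 0, 0, 0, 0, 0]])

```text
clock: 23.7
position: [0.5327, 0.0918, 0.032]
orientation: [[-0.993, -0.114, -0.008], [-0.114, 0.993, -0.005], [0.009, -0.004, -1.0]]
ft_force: [-8.2, -7.5, 13.0]
gripper_width: 0.0158
grip_force: 45.0
```

Emit:
carry_out(commands=[[0, 0.06, 0, 0, 0, 0], [0, 0, 0, 0, 0, 0], [0, 0, 0, 0, 0, 0]])

```text
clock: 24.0
position: [0.5328, 0.0922, 0.0321]
orientation: [[-0.993, -0.115, -0.008], [-0.115, 0.993, -0.006], [0.009, -0.005, -1.0]]
ft_force: [-6.5, -12.0, 12.6]
gripper_width: 0.0155
grip_force: 45.0
```

Emit:
carry_out(commands=[[0, 0.06, 0, 0, 0, 0], [0, 0, 0, 0, 0, 0], [0, 0, 0, 0, 0, 0]])

```text
clock: 24.3
position: [0.5327, 0.0924, 0.0321]
orientation: [[-0.993, -0.116, -0.009], [-0.116, 0.993, -0.008], [0.01, -0.007, -1.0]]
ft_force: [-3.8, -16.3, 12.5]
gripper_width: 0.0151
grip_force: 45.0
```

Emit:
carry_out(commands=[[0, 0.06, 0, 0, 0, 0], [0, 0, 0, 0, 0, 0], [0, 0, 0, 0, 0, 0]])

```text
clock: 24.6
position: [0.5327, 0.0926, 0.0322]
orientation: [[-0.993, -0.116, -0.009], [-0.116, 0.993, -0.01], [0.01, -0.009, -1.0]]
ft_force: [-2.1, -21.8, 12.5]
gripper_width: 0.0158
grip_force: 45.0
```

It is now bearing on the bar, with the force rising. I'll add some push toward the fence.

Emit:
carry_out(commands=[[-0.08, 0, 0, 0, 0, 0], [-0.08, 0, 0, 0, 0, 0], [0, 0, 0, 0, 0, 0], [0, 0, 0, 0, 0, 0], [0, 0, 0, 0, 0, 0]])

```text
clock: 25.1
position: [0.5328, 0.0924, 0.032]
orientation: [[-0.993, -0.114, -0.017], [-0.114, 0.993, -0.012], [0.018, -0.01, -1.0]]
ft_force: [-11.0, -19.2, 20.7]
gripper_width: 0.0159
grip_force: 45.0
```

Run:
```python
from h import *
t=cam("side");cv2.imwrite("pics/s8.png",cv2.resize(t["img"][180:280,200:330],(780,600)))
s=ctrl.observe();print(s["position"],s["ft_force"],s["torque"],s["joint_velocities"].round(3),s["grip_force"])
```

```text
[0.53275286 0.09239727 0.03200313] [-11.08809642 -19.28643754  20.28183634] [-5.47398558  2.98416298  0.12692774] [ 0.113 -0.053 -0.075  0.029 -0.029  0.018] 45.00910741975531
```

View pics/s8.png

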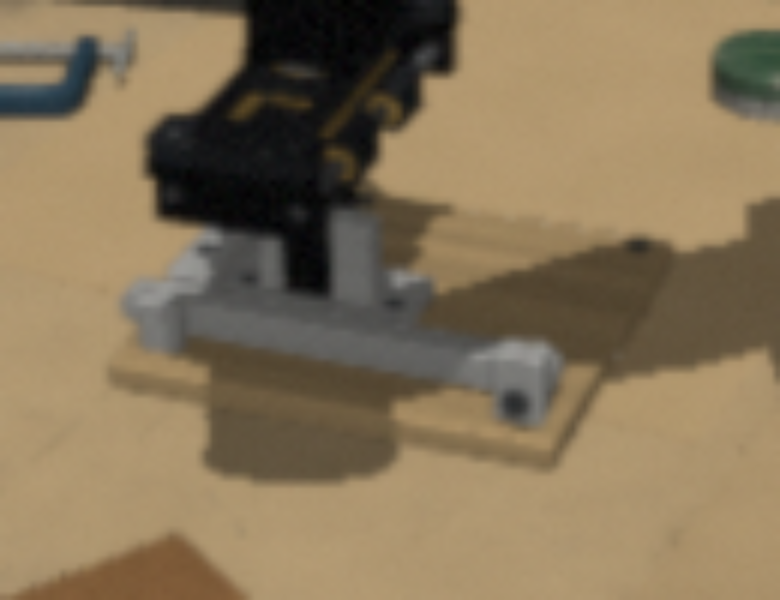

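Bar shut in its catch, and the bracket sits in the corner, flat and gripped. I'll add a little more fence push for margin and then hand in.

Emit:
carry_out(commands=[[-0.06, 0.02, 0, 0, 0, 0], [0, 0, 0, 0, 0, 0], [0, 0, 0, 0, 0, 0], [0, 0, 0, 0, 0, 0], [0, 0, 0, 0, 0, 0], [0, 0, 0, 0, 0, 0]])

```text
clock: 25.75
position: [0.5328, 0.0924, 0.032]
orientation: [[-0.993, -0.114, -0.02], [-0.114, 0.993, -0.013], [0.021, -0.011, -1.0]]
ft_force: [-13.8, -19.5, 23.5]
gripper_width: 0.0158
grip_force: 45.0
```

```bash
python3 -c "
from plant import ctrl
print(ctrl.sign_off())"
```

```text
the job is handed in; nothing more can be done
None
```

I handed the job in at about 26 s on the robot clock; the sign-off gave no verdict. At hand-in the stop arm was shut and the bracket was flat in the corner, held at 45 N, with the wrist sensor reading about 16 N toward the fence and 18 N toward the bar; the sanding block and rivet tin were not touched.

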